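# Put the sample shaker into top gear and set its speed

## Robot

A 6-joint arm with a two-finger parallel gripper is mounted at the origin on the work surface. World frame = base frame: x ahead of the robot, y to its left, z up, the work surface at z = 0. Lengths are in mm, angles in degrees, forces in N, time in s.
With the tool pointing down it reaches from about 300 to 850 mm from the base axis. Payload 4.2 kg.
Tool frame: the origin (TCP) lies at the very end of the fingers, on their centre line; the grasp point (between the pads) lies 19 mm behind it; z points along the fingers, y is the line along which they close (so a half turn about z gives the same grasp; the last joint's range is limited). The gripper opens to 91 mm and grips with 3 to 60 N. Pads are 32 mm wide; open, the fingers measure 118 mm over their backs; the gripper's body (76 mm by 178 mm) begins 60 mm behind the grasp point.
Start: joints at [63.598, 18.312, 89.639, -0, 72.044, -1.146], TCP at [245.336, 520.052, 213.976] pointing down, gripper open.
Joint ranges: [-177.97, 177.97], [-48.28, 115.42], [12.27, 149.76], [-77.06, 257.06], [2.81, 150.46], [-146.56, 146.56]. Speed limits (degrees/s): [147.25, 147.25, 180, 180, 180, 180].

## Interface

Orientations are given as [roll, pitch, yaw] about the fixed x, y, z axes, in that order (R = Rz(yaw) Ry(pitch) Rx(roll)).
In Python, from workcell import env, eyes gives the robot as it stands.
- The arm moves only by the tool send_rows, never from a script. Its argument "targets" is text: rows parted by semicolons, each of 7 numbers parted by spaces: the shift along the tool's x, y, z in m, then the turn, a rotation vector about the tool's x, y, z in degrees, then the opening in per cent of the stroke, from 0 (shut) to 100 (fully open). A call has 1 to 12 rows; each row is the pose to reach, as a shift and turn from the pose commanded when the call began, along the tool's axes at that moment; what a row does not reach only later rows make up. A row lasts 1/12 s, in which the tool goes at most 41.7 mm and 7.16 degrees, less where a joint would pass 70% of its speed; a pose out of reach is approached as far as the arm can. A call with a gripper value outside its range is refused whole. The fingers move at their own pace and stop on an object; "grip_force" is the grip in N (left out, the last holds). Time passes only in rows, so rows that repeat a pose let the fingers close. It gives the time, the measured TCP pose, the force, the opening and the grip force at its end, in the units of the state.
- env.state(): the state, without advancing time (a new reading comes with each control period).
- eyes.grab_frame(name): name is "side" or "top" or "wrist"; returns a dict with "image" (400x640x3 uint8, blue, green, red), "fovy" (degrees; the focal length in pixels is half the picture's height over the tangent of half this angle, whatever the lens; pixels are square), "cx", "cy" (the principal point, pixels), "eye" and "attitude" of the camera in the world. Camera axes: x right, y up, looking along -z (the intrinsics and any distortion apply to the point x, -y, -z); pixel columns grow to the right and rows downward; lengths in mm; the calibration is good to about 2 mm. A picture is of the moment at which its call begins. There is no depth.
- env.job_done(): hands the job in; it is judged then, once.
The state is a dict: "time_s": time; "qpos": joint angles; "qvel": joint speeds; "effort": joint torques, N m; "ee_pos": TCP position; "ee_rot": TCP orientation; "force": force on the tool from outside, world axes, zero at the start; "torque": the same for the moment, N m; "gripper_width": finger opening in mm; "gripper_force": force on a finger pad.
Only numpy, scipy, OpenCV 4.12 (cv2) and the standard library are available. Lean on these libraries where they do the work, as an engineer would, in place of code of your own. Each camera call takes 0.05 s, during which the arm holds its last target. There are 200 camera calls.

## Task

The sample rack is clamped on the bench shaker and ready to run. Move the shaker's ball-topped gear lever from rest along its zigzag gate until it is fully home in the last notch, at the upper end; then turn the speed dial until its pointer stands at the black marker tab on the scale. Leave the marker tab and the other things on the bench where they are.

Things in the scene. Friction and masses are not known exactly. Their poses are not given: they have to be found in the camera images.
- shaker: White bench shaker, fixed, 340 mm wide, 435 mm deep. Origin on the bench under the centre of its sloped control panel. Axes: x from its operator (robot) side to its back, y to the operator's left, z up. A ledge 50 mm high reaches 115 mm in front of the origin.
- panel (a point): Centre of the shaker's sloped control panel (340 mm across, 150 mm up the slope), 120 mm above the bench. It is tilted 25 deg, facing the operator and up: in the shaker's axes the outward normal is (-0.4226, 0, 0.9063) and 'up the slope' is (0.9063, 0, 0.4226). This point's axes are the shaker's.
- platform_edge (a point): Middle of the front edge of the shaker's platform, which overhangs the top of the panel: 350 mm wide, 200 to 210 mm above the bench. On it, right from its edge, a red rack of capped tubes is clamped (shaker y -20 to +155 mm), up to 315 mm above the bench.
- gear_ball (a point): Centre of the black 32 mm ball on the gear lever (steel stem, 10 mm), in the panel's left half. It swings both ways about a pivot inside, 155 mm below the ball, and stays where left; 3 to 5 N at the ball move it. Its stem runs in a staggered slot, 16 mm wide, in a steel gate plate whose top is 8 mm out from the panel: about 4 mm play at the ball each side.
- gate_0 (a point): Fixed point: the ball's centre with the lever at the rest end of the gate slot (lowest on the slope, nearest the operator, left), 52 mm out from the panel. The slot runs straight from each gate point to the next, 0-1-2-3-4-5, with square corners. The ball starts between gate_0 and gate_1.
- gate_1 (a point): Ball's centre at the first corner: straight up the slope from gate_0 (about 33 mm).
- gate_2 (a point): Ball's centre at the second corner: straight across to the right from gate_1 (about 40 mm).
- gate_3 (a point): Ball's centre at the third corner: up the slope from gate_2 (about 37 mm).
- gate_4 (a point): Ball's centre at the fourth corner: straight across to the left from gate_3 (about 40 mm).
- gate_5 (a point): Ball's centre with the lever fully home in the last notch, the closed end highest on the slope: up the slope from gate_4 (about 33 mm).
- gear_fore (a joint): Lever's fore-aft angle, rad: 0 square to the panel, positive up the slope (away from the operator); -0.325 at gate_0, -0.118 at gates 1 and 2, +0.118 at gates 3 and 4, +0.325 at gate_5.
- gear_side (a joint): Lever's sideways angle, rad: positive to the shaker's left (+y); +0.129 at gates 0, 1, 4, 5 and -0.129 at gates 2 and 3.
- dial (a joint): Angle of the grey speed dial in the panel's right half, rad: 0 at the first scale mark (lower left), growing clockwise as seen looking onto the panel, 4.36 at the last. Its pointer direction lies (2.182 - value) rad from 'up the slope' towards the shaker's left (+y). Turns against light friction (0.05 N m) and stays.
- dial_grip (a point): Point on the dial's axis (the panel's normal, leaning 25 deg to the operator), 34 mm out from the panel: where to grip its bar across. The bar lies along the pointer direction: 46 mm long, 14 mm wide, from 11 to 46 mm out, white line at its pointer end. Under it a skirt of 52 mm diameter, up to 11 mm out.
- dial_pointer (a point): Tip of the dial's pointer, 32 mm from the dial's axis, 6 mm out from the panel.
- marker (a joint): Angle of the black marker tab on the rim of the dial's scale, same zero, sense and meaning as the dial's: the dial is set when the two values are equal. It is stiff and is to be left where it is.
- marker_tab (a point): Inner end of the marker tab (8 mm wide, 17 mm long, up to 9 mm out from the panel, 33 to 50 mm from the dial's axis), 32 mm from the dial's axis, 6 mm out: where the pointer's tip should come.
- pen: Bystander, loose: black-capped marker pen, 135 x 12 x 12 mm, lying on the shaker's front ledge; origin at the centre of its underside.
- bottle: Bystander, loose: brown reagent bottle, 64 mm across, 150 mm tall, beside the shaker's console; origin at the centre of its underside.
- jar: Bystander, loose: clear lidded jar, 60 mm across, 70 mm tall, on the other side of the console; origin at the centre of its underside.
- carton: Bystander, loose: white carton 130 x 130 x 150 mm; origin at the centre of its underside.
- tip_box: Bystander, loose: grey pipette-tip box with clear lid, 85 x 122 x 90 mm; origin at the centre of its underside.
- pipette: Bystander, loose: white hand pipette lying on the bench, 270 mm long, 26 mm thick; origin at the centre of its underside.

How it is judged:
By the outcome, as a careful person would: the job done as asked, in the order asked, and still so for the second after the job is handed in, with the robot touching nothing.
It also fails if it takes over 51 s, if anything falls off the work surface, if the arm or the gripper's body presses on something with over 40 N, if the wrist force passes 120 N, or if a joint passes its speed limit or range.

## Working session

There is one attempt and no reset: what is moved stays moved. The work goes in short steps, Python scripts to look and compute and a tool call to move; the robot and the scene stay as the last step left them, time stands still between calls to the robot, and variables do not carry over. Pictures are saved under pics/ and viewed, at most 10 in all, crops included, and the job is handed in when it is done.

Besides the shell and the picture viewer there is one more tool, called after "Emit:" as name(argument=value, ...) on one line, values as JSON. send_rows: Moves the arm, as the interface text tells. Its arguments: {"type":"object","properties":{"targets":{"type":"string"},"grip_force":{"type":"number"}},"required":["targets"]}

```bash
ls; mkdir -p pics; python3 - <<'E'
from workcell import env, eyes
import cv2,numpy as np
s=env.state();print(s)
for n in ["side","top","wrist"]:
    f=eyes.grab_frame(n);cv2.imwrite(f"pics/{n}0.png",f["image"]);print(n,{k:v for k,v in f.items() if k!="image"})
E
```

```text
pics
{'time_s': 0.0, 'qpos': array([ 6.35991185e+01,  1.83510882e+01,  8.97075648e+01,  2.32842074e-04,
        7.20424687e+01, -1.14686105e+00]), 'qvel': array([ 0.04616453,  0.02466728, -0.01149341,  0.04822782, -0.0146458 ,
       -0.06380577]), 'effort': array([-9.20671519e-04, -4.12463057e+01, -2.31965446e+01,  7.25851860e-02,
        4.58583457e-02, -1.26292921e-04]), 'ee_pos': array([245.09389243, 519.58538974, 213.11796453]), 'ee_rot': array([-1.79898903e+02, -2.24529447e-03,  1.54745906e+02]), 'force': array([-0.58137634, -0.27196575,  0.0246567 ]), 'torque': array([-0.04081998, -0.03409607,  0.00873576]), 'gripper_force': 0.0, 'gripper_width': 91.44145066718175}
side {'fovy': 44.1916898271172, 'cx': 315.4527683125945, 'cy': 204.28743579498953, 'eye': array([  515.90458623, -1160.66930104,  1409.91215764]), 'attitude': array([42.14864573, -0.97537603, -4.14801747])}
top {'fovy': 48.17827289914444, 'cx': 320.49843902194493, 'cy': 198.41629326583862, 'eye': array([ 389.62283658,  -29.84570016, 1476.95026956]), 'attitude': array([  9.44812282,   0.36705302, -91.41274066])}
wrist {'fovy': 68.67045795407991, 'cx': 318.3357090783625, 'cy': 203.6710333439859, 'eye': array([184.84420615, 548.38425871, 383.76139603]), 'attitude': array([-13.6991675 ,   0.10532263,  64.77795649])}
```

View pics/top0.png

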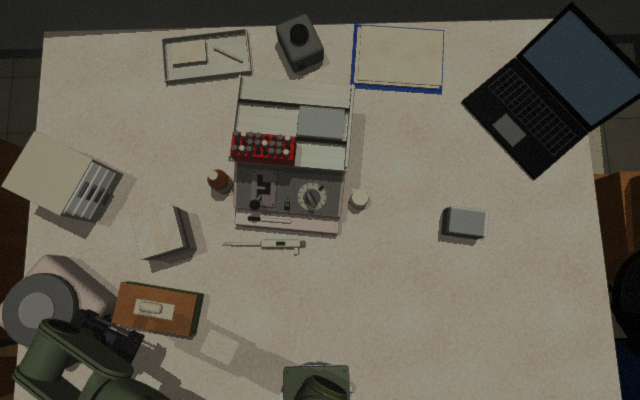

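View pics/side0.png

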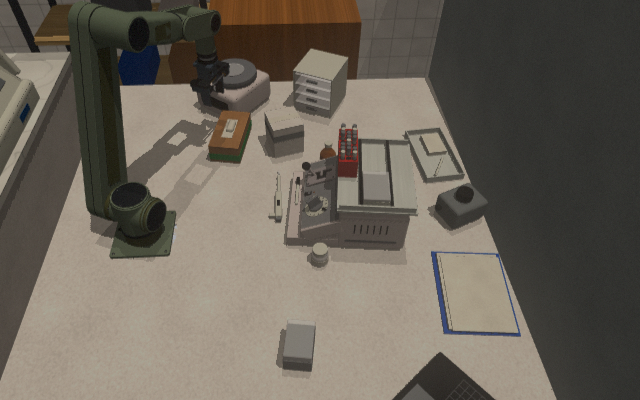

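The top view shows the shaker at about (292,190), with the ball near (255,205) and the dial near (312,197). The side view has the ball near (306,166) and the dial near (316,206). I'll enlarge both.

```bash
cat > h.py <<'E'
import numpy as np, cv2
from scipy.spatial.transform import Rotation as Ro
def rot(a): return Ro.from_euler('xyz',a,degrees=True).as_matrix()
def ray(f,u,v):
    F=200/np.tan(np.radians(f["fovy"]/2)); d=rot(f["attitude"])@np.array([(u-f["cx"])/F,-(v-f["cy"])/F,-1])
    return np.array(f["eye"]),d/np.linalg.norm(d)
def onz(f,u,v,z):
    o,d=ray(f,u,v); return o+d*(z-o[2])/d[2]
def onplane(f,u,v,p,n):
    o,d=ray(f,u,v); return o+d*(np.dot(p-o,n)/np.dot(d,n))
def tri(*rays):
    A=sum(np.eye(3)-np.outer(d,d) for o,d in rays);b=sum((np.eye(3)-np.outer(d,d))@o for o,d in rays)
    return np.linalg.solve(A,b)
def proj(f,p):
    F=200/np.tan(np.radians(f["fovy"]/2)); c=rot(f["attitude"]).T@(np.asarray(p)-f["eye"])
    return f["cx"]+F*c[0]/-c[2], f["cy"]-F*c[1]/-c[2]
E
python3 - <<'E'
import cv2
a=cv2.imread('pics/top0.png')[140:250,200:380];b=cv2.imread('pics/side0.png')[130:260,260:430]
a=cv2.resize(a,None,fx=4.4,fy=4.4,interpolation=3)[:, :790];b=cv2.resize(b,None,fx=4.4,fy=4.4,interpolation=3)
cv2.imwrite('pics/topc.png',a);cv2.imwrite('pics/sidec.png',b)
E
```

```text
(no output)
```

View pics/topc.png

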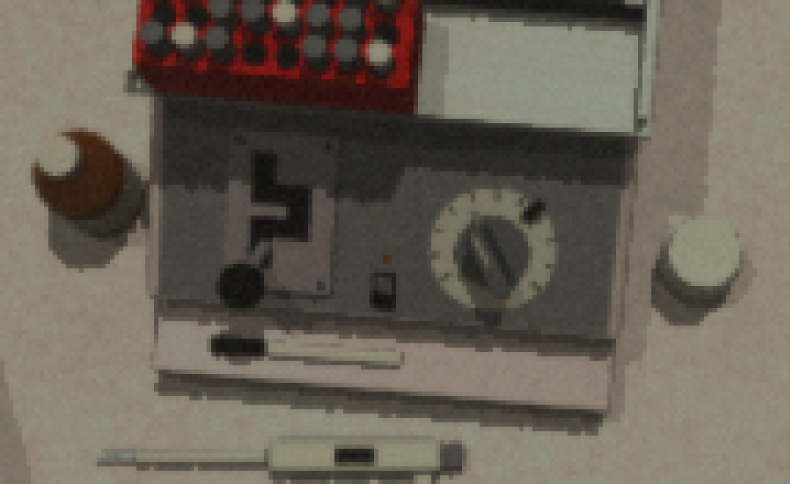

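View pics/sidec.png

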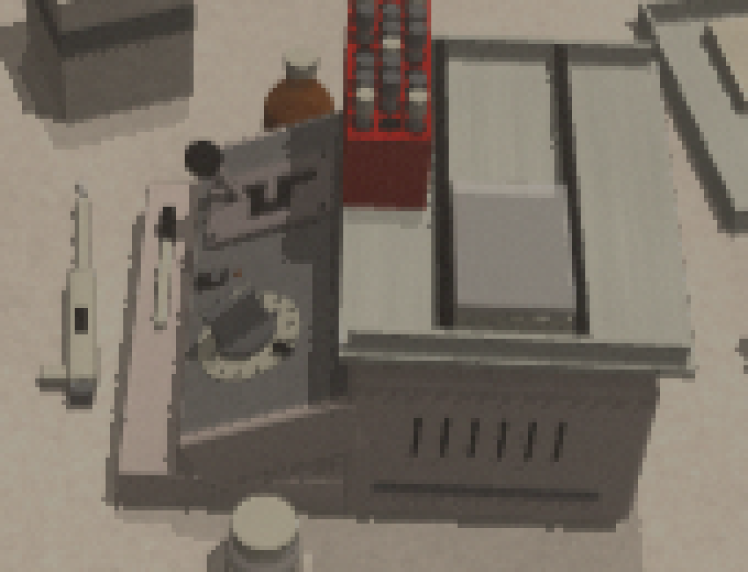

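Ball: top (255.0,204.5), side (306.1,165.9). The ledge's front edge in the top view runs from (235.7,224.5) to (338,233.2), and the scale disc's centre is near (312,196.8).

```bash
cat > m1.py <<'E'
from h import *
F0={"side":dict(fovy=44.1916898271172,cx=315.4527683125945,cy=204.28743579498953,eye=np.array([515.90458623,-1160.66930104,1409.91215764]),attitude=[42.14864573,-0.97537603,-4.14801747]),
"top":dict(fovy=48.17827289914444,cx=320.49843902194493,cy=198.41629326583862,eye=np.array([389.62283658,-29.84570016,1476.95026956]),attitude=[9.44812282,0.36705302,-91.41274066])}
E
python3 - <<'E'
from m1 import *
T,S=F0["top"],F0["side"]
b=tri(ray(T,255,204.5),ray(S,306.1,165.9));print("ball",b,proj(T,b),proj(S,b))
L=onz(T,235.7,224.5,50);R=onz(T,338,233.2,50);print(L,R,np.linalg.norm(L-R))
yv=(L-R)/np.linalg.norm(L-R);yaw=np.degrees(np.arctan2(-yv[0],yv[1]));print("yaw",yaw)
print("platform edge",onz(T,(128/4.4)+200,140+90/4.4,210),onz(T,200+648/4.4,140+134/4.4,210))
Rz=rot([0,0,yaw]);o=(L+R)/2+Rz@[115,0,0];o[2]=0;print("origin",o)
bl=Rz.T@(b-o);print("ball in shaker",bl)
d=onz(T,312,196.8,120);print("dial",d,Rz.T@(d-o))
s=tri(ray(T,312,196.8),ray(S,260+245/4.4,130+335/4.4));print(s)
E
```

```text
ball [598.3111662  170.71638957 148.03789498] (np.float64(254.96436091445963), np.float64(204.21464085073606)) (np.float64(305.87324028057367), np.float64(165.95280002321815))
[549.47018496 247.36546788  50.        ] [513.29310533 -79.6296428   50.        ] 328.9902483321346
yaw -6.313239625119608
platform edge [719.65113639 236.79172217 210.        ] [ 680.78869044 -106.58550853  210.        ]
origin [645.68423593  71.22205395   0.        ]
ball in shaker [-58.02657307  93.68162774 148.03789498]
dial [621.29950175  -0.70168648 120.        ] [-16.32783341 -74.1690067  120.        ]
[ 6.22717589e+02 -5.30026500e-01  1.13325766e+02]
```

```bash
cat >> h.py <<'E'
def panelR(yaw): # tool orientation facing the panel, tool x = down the slope
    t=np.radians(25);u=np.array([np.cos(t),0,np.sin(t)]);n=np.array([-np.sin(t),0,np.cos(t)])
    return rot([0,0,yaw])@np.array([-u,[0,1,0],-n]).T
def delta(p0,R0,p1,R1):
    return np.round(R0.T@(np.asarray(p1)-p0)/1000,4), np.round(Ro.from_matrix(R0.T@R1).as_rotvec(degrees=True),2)
E
python3 - <<'E'
from h import *
from workcell import env
s=env.state();R0=rot(s["ee_rot"]);p0=s["ee_pos"]
R1=panelR(-6.3);o=np.array([646,71,120]);u=-R1[:,0];y=R1[:,1];n=-R1[:,2]
p1=o-40*u+10*y+170*n
pm=(p0+p1)/2;pm[2]=380
for p in (pm,p1): print(p,delta(p0,R0,p,R1))
E
```

```text
[392.40632905 306.25274894 380.        ] (array([-0.2242, -0.1304, -0.1665]), array([ -4.21, -24.79, -18.64]))
[539.65273224  92.80160503 257.16759333] (array([-0.4485, -0.2605, -0.0435]), array([ -4.21, -24.79, -18.64]))
```

Emit:
send_rows(targets="0 0 -0.04 0 0 0 60; -0.01 -0.006 -0.08 0 0 0 60; -0.035 -0.02 -0.11 -0.5 -3 -2 60; -0.065 -0.038 -0.13 -1 -6 -4.5 60; -0.1 -0.057 -0.145 -1.5 -9 -7 60; -0.135 -0.077 -0.155 -2 -12 -9 60; -0.17 -0.098 -0.16 -2.5 -15 -11 60; -0.205 -0.119 -0.165 -3 -18 -13.5 60; -0.24 -0.14 -0.165 -3.5 -21 -16 60; -0.275 -0.16 -0.155 -4.2 -24 -18 60; -0.305 -0.177 -0.14 -4.2 -24.8 -18.6 60; -0.335 -0.194 -0.12 -4.2 -24.8 -18.6 60")

```text
time_s: 1.15
ee_pos: [465.6, 200.3, 334.6]
ee_rot: [179.8, 25.2, 173.7]
force: [0.1, 1.4, -0.9]
gripper_width: 54.6
gripper_force: 0.0
```

Emit:
send_rows(targets="-0.011 -0.025 0.026 0 0 0 60; -0.022 -0.05 0.053 0 0 0 60; -0.033 -0.074 0.079 0 0 0 60; -0.044 -0.098 0.106 0 0 0 60; -0.044 -0.098 0.106 0 0 0 60; -0.044 -0.098 0.106 0 0 0 60")

```text
time_s: 1.65
ee_pos: [538.6, 93.2, 254.6]
ee_rot: [180.0, 24.8, 173.4]
force: [-0.4, -0.7, -0.3]
gripper_width: 54.8
gripper_force: 0.0
```

```bash
python3 - <<'E'
from workcell import env, eyes
import cv2,pickle
f=eyes.grab_frame("wrist");pickle.dump(f,open("w1.pkl","wb"));s=env.state();print(s["ee_pos"],s["ee_rot"],f["eye"],f["attitude"])
cv2.imwrite("pics/w1.png",f["image"])
E
```

```text
[538.87340888  94.55373285 256.05020066] [179.91232617  24.98145964 173.53103726] [407.09588541 108.47458082 381.57133124] [-3.85364227e+01 -4.45573313e-03  8.34848817e+01]
```

View pics/w1.png

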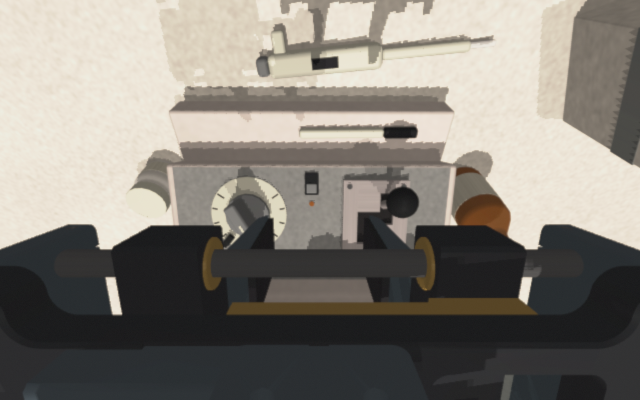

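The wrist view, with image up pointing towards the robot, shows the ball at (403,202) and the dial near (248,210). The gripper partly hides the marker near (228,242). Moving up the slope should bring the whole panel into view.

Emit:
send_rows(targets="-0.02 0 -0.01 0 0 0 60; -0.045 0 -0.02 0 0 0 60; -0.07 0 -0.02 0 0 0 60; -0.07 0 -0.02 0 0 0 60; -0.07 0 -0.02 0 0 0 60; -0.07 0 -0.02 0 0 0 60")

```text
time_s: 2.2
ee_pos: [592.5, 90.0, 304.0]
ee_rot: [179.9, 25.0, 173.7]
force: [-0.0, -0.2, -0.8]
gripper_width: 54.9
gripper_force: 0.0
```

```bash
python3 - <<'E'
from workcell import env, eyes
import cv2,pickle
f=eyes.grab_frame("wrist");pickle.dump(f,open("w2.pkl","wb"));s=env.state();print(s["ee_pos"],s["ee_rot"],f["eye"],f["attitude"])
im=f["image"][40:230,150:480];cv2.imwrite("pics/w2.png",cv2.resize(im,None,fx=2.4,fy=2.4,interpolation=cv2.INTER_CUBIC))
E
```

```text
[592.19166201  89.81531778 303.72375288] [179.93061677  24.96432288 173.71922242] [460.54071254 104.45845086 430.62401584] [-3.86849435e+01 -5.93399483e-02  8.37837967e+01]
```

View pics/w2.png

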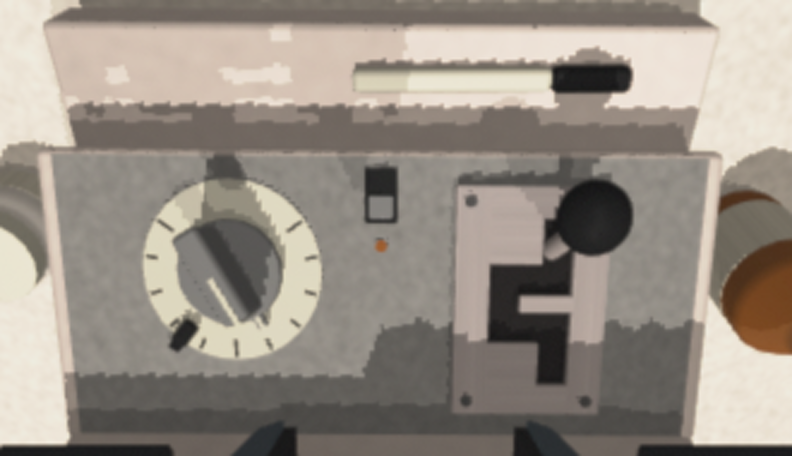

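The close wrist crop shows the scale disc's centre at about (232,268), the marker tab at (184,335), the pointer line towards (262,322), and the ball at (595,217). Slot corners are near (530,265), (505,315) and (550,380). The panel's near corners are at (40,153) and (720,156).

```bash
cat > m2.py <<'E'
from m1 import *
import pickle
f=pickle.load(open("w2.pkl","rb"));f1=pickle.load(open("w1.pkl","rb"));T,S=F0["top"],F0["side"]
px=lambda x,y:(150+x/2.4,40+y/2.4)
E
python3 - <<'E'
from m2 import *
A=onz(f,*px(41,153),88.3);B=onz(f,*px(720,156),88.3)
v=B-A;yaw=np.degrees(np.arctan2(-v[0],v[1]));print(A,B,np.linalg.norm(v),yaw)
A2=onz(f,*px(45,22),50);B2=onz(f,*px(718,28),50);v2=B2-A2;print("ledge",A2,B2,np.linalg.norm(v2),np.degrees(np.arctan2(-v2[0],v2[1])))
R=panelR(yaw);u,y,n=-R[:,0],R[:,1],-R[:,2]
P=(A+B)/2+75*u;print("P",P, "from ledge",(A2+B2)/2+rot([0,0,yaw])@[115,0,70])
b=tri(ray(f,*px(595,217)),ray(f1,403,202),ray(T,255,204.3),ray(S,306,166));bw=tri(ray(f,*px(595,217)),ray(T,255,204.3),ray(S,306,166))
q=lambda p:np.round([np.dot(p-P,u),np.dot(p-P,y),np.dot(p-P,n)],1)
print("ball",q(b),q(bw))
on=lambda x,yy,h:q(onplane(f,*px(x,yy),P+h*n,n))
print("disc",on(232,268,1), "top view",q(onplane(T,312,196.8,P+n,n)), "L/R",on(143,268,1),on(322,268,1),on(232,178,1),on(232,359,1))
print("plate corners",[on(*c,8) for c in ((458,185),(452,412),(598,415))],"slot",[on(*c,8) for c in ((488,265),(575,240),(568,384),(537,384),(487,343))])
d=on(232,268,1)
for nm,c,h in(("tip",(262,322),6),("marker mid",(184,335),9),("lineA",(208,280),46),("lineB",(237,325),46)):
    e=on(*c,h)-d;print(nm,e,np.hypot(*e[:2]),"value",2.182-np.arctan2(e[1],e[0]))
im=f["image"];g=im.max(2).astype(int)
E
```

```text
[564.0618557 -85.3369851  88.3      ] [601.73937005 245.72312452  88.3       ] 333.19722577801866 -6.492820684080572
ledge [514.22520562 -77.0613134   50.        ] [552.54836424 249.70946338  50.        ] 329.0103418411475 -6.689002507950201
P [650.43771976  72.50676067 119.99636963] from ledge [647.64917867  73.32002269 120.        ]
ball [-45.1  92.8  51.6] [-45.4  92.5  51.1]
disc [-19.8 -75.9   1. ] top view [-20.9 -75.7   1. ] L/R [ -19.7 -121.     1. ] [-20.  -30.2   1. ] [-63.6 -73.5   1. ] [ 27.2 -78.4   1. ]
plate corners [array([-60.4,  37.4,   8. ]), array([53.6, 36.8,  8. ]), array([ 55. , 113.4,   8. ])] slot [array([-22.2,  53.2,   8. ]), array([-34.6,  95.8,   8. ]), array([38.4, 96.7,  8. ]), array([38.5, 80.6,  8. ]), array([17.1, 54. ,  8. ])]
tip [26.8 15.   5. ] 30.712212554617427 value 1.6717389508065836
marker mid [ 33.1 -24.2   8. ] 41.003048667141805 value 2.8133065913450324
lineA [ 2.4 -0.2 45. ] 2.40831891575846 value 2.2651412318884363
lineB [22.6 11.6 45. ] 25.403149411047448 value 1.70778940359614
```

```bash
cat > m3.py <<'E'
from m2 import *
from workcell import env
P=np.array([650.4,72.5,120.]);yaw=-6.5;R=panelR(yaw);u,y,n=-R[:,0],R[:,1],-R[:,2]
W=lambda q:P+q[0]*u+q[1]*y+q[2]*n
Q=lambda p:np.round([np.dot(p-P,u),np.dot(p-P,y),np.dot(p-P,n)],1)
E
python3 - <<'E'
from m3 import *
s=env.state();R0=rot(s["ee_rot"])
print(Q(s["ee_pos"]))
for q in [(-45.3,93,92),(-45.3,93,32.5)]: print(delta(s["ee_pos"],R0,W(q),R))
E
```

```text
[ 23.5  10.6 191.8]
(array([0.0684, 0.0823, 0.1001]), array([ 0.16, -0.04,  0.2 ]))
(array([0.0684, 0.0822, 0.1596]), array([ 0.16, -0.04,  0.2 ]))
```

Emit:
send_rows(targets="0.022 0.027 0.033 0 0 0 60; 0.045 0.055 0.066 0 0 0 60; 0.068 0.082 0.1 0 0 0 60; 0.068 0.082 0.1 0 0 0.2 60; 0.068 0.082 0.12 0 0 0.2 60; 0.068 0.082 0.14 0 0 0.2 60; 0.068 0.082 0.159 0 0 0.2 60; 0.068 0.082 0.159 0 0 0.2 60; 0.068 0.082 0.159 0 0 0.2 60")

```text
time_s: 3.0
ee_pos: [606.9, 170.0, 130.4]
ee_rot: [179.9, 24.9, 173.5]
force: [0.3, -0.3, -0.5]
gripper_width: 54.8
gripper_force: 0.0
```

```bash
python3 - <<'E'
from m3 import *
from workcell import eyes
s=env.state();print(Q(s["ee_pos"]),s["force"])
f=eyes.grab_frame("wrist");im=f["image"][100:300,200:440];cv2.imwrite("pics/w3.png",cv2.resize(im,None,fx=3,fy=3))
E
```

```text
[-44.8  91.9  32.3] [ 0.25759677 -0.25506696 -0.47857424]
```

View pics/w3.png

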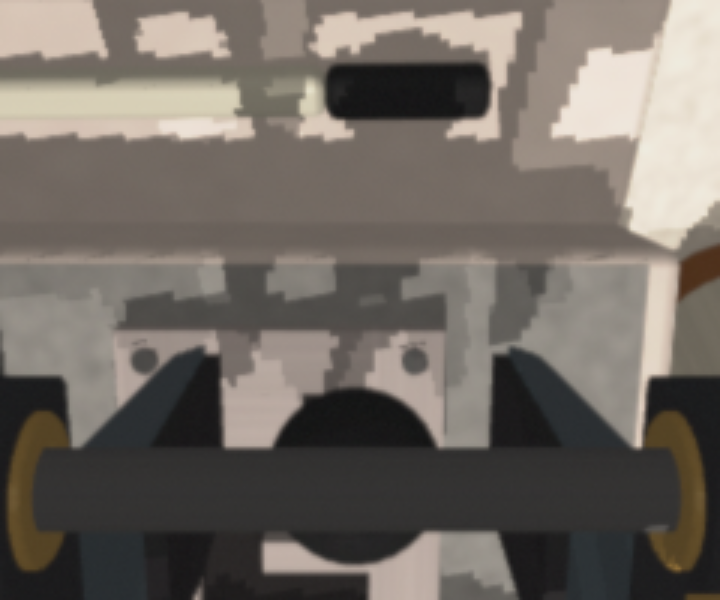

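The ball sits centred between the fingers: ball x is about 355, and the fingers' midpoint is 356. I'll close on it.

Emit:
send_rows(targets="0 0 0 0 0 0 20; 0 0 0 0 0 0 20; 0 0 0 0 0 0 20; 0 0 0 0 0 0 20; 0 0 0 0 0 0 20; 0 0 0 0 0 0 20", grip_force=15)

```text
time_s: 3.55
ee_pos: [608.3, 170.0, 132.2]
ee_rot: [179.8, 25.1, 173.4]
force: [-3.6, 0.5, 4.7]
gripper_width: 31.3
gripper_force: 15.0
```

Emit:
send_rows(targets="-0.006 0 -0.002 0 0 0 20; -0.012 0 -0.004 0 0 0 20; -0.018 0 -0.005 0 0 0 20; -0.023 0 -0.006 0 0 0 20; -0.023 0 -0.006 0 0 0 20; -0.023 0 -0.006 0 0 0 20")

```text
time_s: 4.05
ee_pos: [627.0, 167.6, 146.4]
ee_rot: [179.8, 25.0, 173.4]
force: [-0.5, 0.2, -3.7]
gripper_width: 30.9
gripper_force: 15.0
```

```bash
python3 - <<'E'
from m3 import *
s=env.state();print(Q(s["ee_pos"]),R.T@s["force"])
E
```

```text
[-19.7  91.9  38.3] [2.02316932 0.13051398 3.09305595]
```

Emit:
send_rows(targets="0.001 -0.007 0 0 0 0 20; 0.001 -0.014 0 0 0 0 20; 0.001 -0.021 0 0 0 0 20; 0.001 -0.028 0 0 0 0 20; 0.001 -0.034 0 0 0 0 20; 0.001 -0.038 0 0 0 0 20; 0.001 -0.038 0 0 0 0 20; 0.001 -0.038 0 0 0 0 20")

```text
time_s: 4.72
ee_pos: [622.4, 130.9, 147.9]
ee_rot: [179.7, 25.3, 173.4]
force: [-3.5, 3.0, 3.8]
gripper_width: 30.8
gripper_force: 15.0
```

```bash
python3 - <<'E'
from m3 import *
s=env.state();print(Q(s["ee_pos"]),R.T@s["force"])
E
```

```text
[-19.4  54.9  39.9] [ 1.86797068  2.58348507 -5.02244824]
```

Emit:
send_rows(targets="-0.007 0 0 0 0 0 20; -0.014 0 -0.001 0 0 0 20; -0.021 0 -0.001 0 0 0 20; -0.028 0 0 0 0 0 20; -0.034 0 0 0 0 0 20; -0.036 0 0 0 0 0 20; -0.036 0 0 0 0 0 20; -0.036 0 0 0 0 0 20")

```text
time_s: 5.38
ee_pos: [654.3, 126.7, 162.8]
ee_rot: [179.8, 25.2, 173.4]
force: [-4.9, 2.6, 4.4]
gripper_width: 31.4
gripper_force: 15.0
```

```bash
python3 - <<'E'
from m3 import *
s=env.state();print(Q(s["ee_pos"]),R.T@s["force"])
E
```

```text
[16.  54.3 39.7] [ 2.80149601  2.01526367 -6.12903543]
```

Not blocked. Next, 40 mm to the left.

Emit:
send_rows(targets="0 0.007 0 0 0 0 20; 0 0.014 0 0 0 0 20; 0 0.021 0 0 0 0 20; 0 0.028 0 0 0 0 20; 0 0.034 0 0 0 0 20; 0 0.039 0 0 0 0 20; 0 0.039 0 0 0 0 20; 0 0.039 0 0 0 0 20")

```text
time_s: 6.05
ee_pos: [658.5, 164.2, 162.3]
ee_rot: [179.9, 25.1, 173.5]
force: [-1.2, -3.6, 4.2]
gripper_width: 30.8
gripper_force: 15.0
```

```bash
python3 - <<'E'
from m3 import *
s=env.state();print(Q(s["ee_pos"]),R.T@s["force"])
E
```

```text
[15.8 92.1 39.3] [-1.03305276 -3.69854335 -4.16921232]
```

Emit:
send_rows(targets="-0.006 0.001 0 0 0 0 20; -0.012 0.001 0.001 0 0 0 20; -0.018 0.001 0.003 0 0 0 20; -0.024 0.001 0.005 0 0 0 20; -0.029 0.001 0.006 0 0 0 20; -0.032 0.001 0.007 0 0 0 20; -0.032 0.001 0.007 0 0 0 20; -0.032 0.001 0.007 0 0 0 20")

```text
time_s: 6.72
ee_pos: [690.3, 162.3, 169.4]
ee_rot: [179.8, 25.1, 173.4]
force: [-3.1, -2.3, 4.2]
gripper_width: 30.9
gripper_force: 15.0
```

```bash
python3 - <<'E'
from m3 import *
s=env.state();print(Q(s["ee_pos"]),R.T@s["force"])
E
```

```text
[47.6 93.7 32.3] [ 0.71743745 -2.66352342 -5.00842081]
```

Emit:
send_rows(targets="-0.002 0 0 0 0 0 20; -0.004 0 0.001 0 0 0 20; -0.005 0 0.001 0 0 0 20; -0.005 0 0.001 0 0 0 20; -0.005 0 0.001 0 0 0 20")

```text
time_s: 7.13
ee_pos: [694.9, 161.9, 169.9]
ee_rot: [179.8, 25.0, 173.4]
force: [-3.6, -1.6, 4.4]
gripper_width: 30.8
gripper_force: 15.0
```

```bash
python3 - <<'E'
from m3 import *
s=env.state();print(Q(s["ee_pos"]),R.T@s["force"])
E
```

```text
[52.  93.8 30.8] [ 1.24741691 -2.01811105 -5.4519823 ]
```

Emit:
send_rows(targets="-0.002 0 0 0 0 0 20; -0.003 0 0.001 0 0 0 20; -0.004 0 0.001 0 0 0 20; -0.004 0 0.001 0 0 0 20; -0.004 0 0.001 0 0 0 20")

```text
time_s: 7.55
ee_pos: [698.3, 161.4, 170.1]
ee_rot: [179.9, 24.9, 173.4]
force: [-4.6, -1.0, 4.0]
gripper_width: 31.0
gripper_force: 15.0
```

```bash
python3 - <<'E'
from m3 import *
s=env.state();print(Q(s["ee_pos"]),R.T@s["force"])
E
```

```text
[55.2 93.8 29.6] [ 2.34831535 -1.55095273 -5.54204774]
```

```bash
python3 - <<'E'
from workcell import eyes
import cv2,pickle,numpy as np
f=eyes.grab_frame("wrist");pickle.dump(f,open("w4.pkl","wb"));im=cv2.resize(f["image"][160:290,220:420],None,fx=3,fy=3)
g=eyes.grab_frame("side");h=cv2.resize(g["image"][130:230,270:370],None,fx=3.9,fy=3.9)
h=h[:390]; im2=np.zeros((390,h.shape[1],3),np.uint8);im2[:h.shape[0]]=h
out=np.hstack([im,im2])[:, :800] if im.shape[1]+im2.shape[1]<=800 else cv2.resize(np.hstack([im,im2]),(800,312))
cv2.imwrite("pics/w4.png",out)
E
```

```text
(no output)
```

View pics/w4.png

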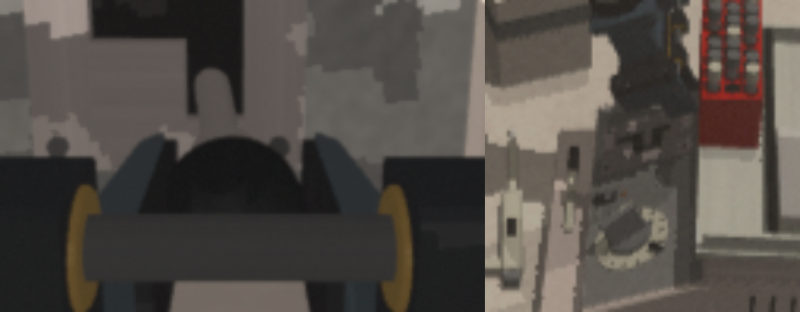

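The wrist crop shows the pads have slid relative to the ball, whose top edge is now at v≈216 against 229 before. I'll intersect its ray with the lever's sphere to get the lever angle.

```bash
python3 - <<'E'
from m3 import *
w=pickle.load(open("w4.pkl","rb"));o,d=ray(w,317,245.5)
for cu in(-3.5,-2.5,-1.5):
    c=W((cu,74.7,-93.7));b=np.dot(d,o-c);D=b*b-(np.dot(o-c,o-c)-155**2)
    for t in(-b-D**.5,): 
        q=Q(o+d*t);print(q,"dist",t,"fore",np.arctan2(q[0]-cu,q[2]+93.7),"Fr",200/np.tan(np.radians(w["fovy"]/2))*16/t)
# check on initial ball
o,d=ray(f,*px(595,217));c=W((-2.5,74.7,-93.7));b=np.dot(d,o-c);D=b*b-(np.dot(o-c,o-c)-155**2);print(Q(o+d*(-b-D**.5)))
E
```

```text
[48.2 93.3 51.3] dist 160.63745341112497 fore 0.3424995795336515 Fr 29.164022602532654
[48.  93.3 51.7] dist 160.19670521607037 fore 0.33428328631008297 Fr 29.244261395866516
[47.8 93.3 52.1] dist 159.7689467672535 fore 0.3260653005812725 Fr 29.32255871298981
[-45.2  92.6  54.2]
```

Emit:
send_rows(targets="0 0 0 0 0 0 60; 0 0 0 0 0 0 60; 0 0 0 0 0 0 60; 0.007 0 -0.003 0 0 0 60; 0.007 0 -0.003 0 0 0 60; 0.007 0 -0.003 0 0 0 60; 0.007 0 -0.003 0 0 0 20; 0.007 0 -0.003 0 0 0 20; 0.007 0 -0.003 0 0 0 20; 0.007 0 -0.003 0 0 0 20; 0.007 0 -0.003 0 0 0 20; 0.007 0 -0.003 0 0 0 20", grip_force=40)

```text
time_s: 8.65
ee_pos: [691.4, 161.9, 170.4]
ee_rot: [179.9, 25.0, 173.4]
force: [0.7, -3.1, 0.3]
gripper_width: 30.1
gripper_force: 40.0
```

Emit:
send_rows(targets="-0.001 0 0 0 0 0 20; -0.002 0 0 0 0 0 20; -0.003 0 0 0 0 0 20; -0.003 0 0 0 0 0 20; -0.003 0 0 0 0 0 20")

```text
time_s: 9.07
ee_pos: [692.8, 161.8, 170.6]
ee_rot: [179.9, 24.9, 173.4]
force: [-4.7, -1.0, -1.2]
gripper_width: 30.0
gripper_force: 40.0
```

```bash
python3 - <<'E'
from m3 import *
s=env.state();print(Q(s["ee_pos"]),R.T@s["force"])
E
```

```text
[50.4 93.5 32.3] [ 4.63969575 -1.54752503 -0.8865577 ]
```

Emit:
send_rows(targets="-0.002 0 0 0 0 0 20; -0.004 0 0 0 0 0 20; -0.004 0 0 0 0 0 20; -0.004 0 0 0 0 0 20")

```text
time_s: 9.4
ee_pos: [693.6, 161.6, 170.6]
ee_rot: [179.9, 24.5, 173.4]
force: [-12.6, 0.1, -0.3]
gripper_width: 30.2
gripper_force: 40.0
```

```bash
python3 - <<'E'
from m3 import *
s=env.state();print(Q(s["ee_pos"]),R.T@s["force"])
E
```

```text
[51.2 93.4 32. ] [11.49624598 -1.32812192 -4.97637628]
```

The force climbs to 11 N with almost no motion, so the lever is against the end stop and home. I'll relieve, release and retract, then measure the marker numerically in the earlier frame.

Emit:
send_rows(targets="0.003 0 0 0 0 0 20; 0.003 0 0 0 0 0 20; 0.003 0 0 0 0 0 60; 0.003 0 0 0 0 0 60; 0.003 0 0 0 0 0 60; 0.003 0 0 0 0 0 60; 0.003 0 -0.02 0 0 0 60; 0.003 0 -0.05 0 0 0 60; 0.003 0 -0.08 0 0 0 60; 0.003 0 -0.1 0 0 0 60; 0.003 0 -0.1 0 0 0 60")

```text
time_s: 10.32
ee_pos: [654.5, 167.7, 269.4]
ee_rot: [179.5, 25.6, 173.3]
force: [-0.3, 0.5, 0.0]
gripper_width: 54.8
gripper_force: 0.0
```

```bash
python3 - <<'E'
from m3 import *
s=env.state();print(Q(s["ee_pos"]),R.T@s["force"])
im=f["image"];g=im.max(2)
# scale disc: bright yellowish; fit ellipse on outer contour
x0,y0,x1,y1=[int(v) for v in(*px(120,150),*px(345,380))]
sub=im[y0:y1,x0:x1].astype(int);m=((sub[...,2]-sub[...,0])>14)&(sub[...,2]>70)
m=m.astype(np.uint8)*255
cs,_=cv2.findContours(m,cv2.RETR_EXTERNAL,cv2.CHAIN_APPROX_NONE);c=max(cs,key=cv2.contourArea);h=cv2.convexHull(c)
e=cv2.fitEllipse(h);print("ellipse crop",(e[0][0]+x0-150)*2.4,(e[0][1]+y0-40)*2.4,np.array(e[1])*2.4)
d=Q(onplane(f,e[0][0]+x0,e[0][1]+y0,P+n,n));print("disc",d)
# marker mask
k=np.zeros_like(g);cx,cy=[int(v) for v in px(184,335)]
for th in(45,60,75):
    mm=(g[cy-12:cy+12,cx-12:cx+12]<th).astype(np.uint8);nn,lab,st,ce=cv2.connectedComponentsWithStats(mm)
    for i in range(1,nn):
        if st[i,4]>15:
            pt=ce[i]+[cx-12,cy-12];q=Q(onplane(f,*pt,P+9*n,n))-d;print(th,st[i],(pt-[150,40])*2.4,q,np.hypot(q[0],q[1]),2.182-np.arctan2(q[1],q[0]))
E
```

```text
[ 57.1  95.1 138.3] [ 0.27890847  0.43063293 -0.17601824]
ellipse crop 230.87892150878906 268.5454833984375 [178.05499878 187.85548096]
disc [-19.5 -76.4   1. ]
45 [ 8  7  9 11 52] [182.16923077 333.73846154] [ 32.2 -24.6   8. ] 40.521599178709614 2.8343853765209395
60 [ 7  7 11 12 68] [181.83529412 334.34117647] [ 32.5 -24.8   8. ] 40.8814138698749 2.833817942470599
75 [ 7  6 11 13 78] [181.96923077 333.6       ] [ 32.1 -24.7   8. ] 40.503086302157264 2.8378461606375085
```

```bash
cat > d.py <<'E'
from m3 import *
s=env.state();R0=rot(s["ee_rot"]);Rg=R@rot([0,0,-28])
print(Q(s["ee_pos"]),s["qpos"][5])
for q in [(-19.5,-76.2,90),(-19.5,-76.2,17)]: print(delta(s["ee_pos"],R0,W(q),Rg))
E
python3 d.py
```

```text
[ 57.1  95.1 138.3] -58.78580653373808
(array([ 0.0767, -0.1718,  0.0462]), array([  0.24,   0.73, -28.14]))
(array([ 0.0775, -0.1723,  0.1192]), array([  0.24,   0.73, -28.14]))
```

Emit:
send_rows(targets="0.01 -0.03 0 0 0 -4 60; 0.025 -0.06 0 0 0 -9 60; 0.04 -0.09 0.01 0 0 -14 60; 0.055 -0.12 0.02 0 0 -20 60; 0.07 -0.15 0.03 0.1 0.3 -24 60; 0.077 -0.172 0.046 0.2 0.7 -28 60; 0.077 -0.172 0.046 0.2 0.7 -28 60; 0.077 -0.172 0.046 0.2 0.7 -28 60; 0.077 -0.172 0.046 0.2 0.7 -28 60; 0.077 -0.172 0.046 0.2 0.7 -28 60")

```text
time_s: 11.15
ee_pos: [584.7, 2.5, 188.9]
ee_rot: [-167.8, 21.5, -156.3]
force: [-0.1, 0.3, 0.3]
gripper_width: 54.7
gripper_force: 0.0
```

```bash
python3 d.py; python3 - <<'E'
from workcell import eyes
import cv2,pickle
f=eyes.grab_frame("wrist");pickle.dump(f,open("w5.pkl","wb"))
cv2.imwrite("pics/w5.png",cv2.resize(f["image"][60:330,170:470],None,fx=2.2,fy=2.2,interpolation=cv2.INTER_CUBIC))
E
```

```text
[-22.9 -77.   86.7] -106.5563087674849
(array([-0.0033, -0.0009, -0.0033]), array([ 0.06, -0.48, -0.08]))
(array([-0.0039, -0.0009,  0.0697]), array([ 0.06, -0.48, -0.08]))
```

View pics/w5.png

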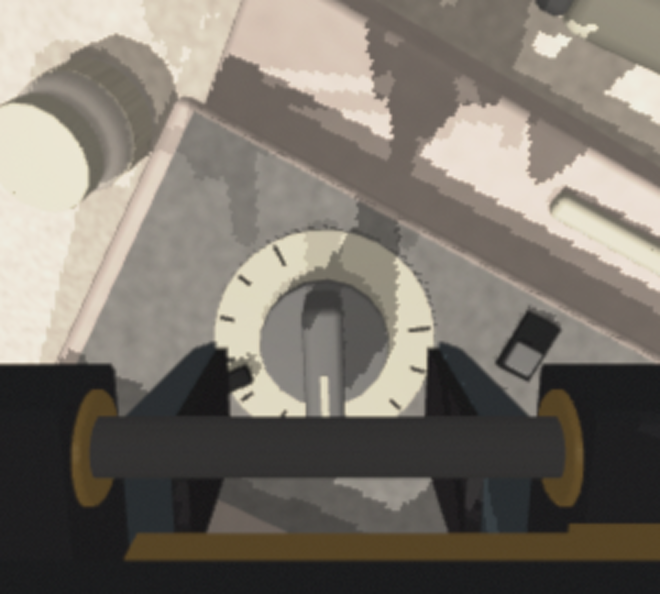

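The bar (x≈323) is aligned with the fingers and nearly centred between them (midpoint 329). I'll descend and grip.

Emit:
send_rows(targets="-0.004 -0.001 0.02 0 -0.5 0 60; -0.004 -0.001 0.045 0 -0.5 0 60; -0.004 -0.001 0.069 0 -0.5 0 60; -0.004 -0.001 0.069 0 -0.5 0 60; -0.004 -0.001 0.069 0 -0.5 0 60; -0.004 -0.001 0.069 0 -0.5 0 5; -0.004 -0.001 0.069 0 -0.5 0 5; -0.004 -0.001 0.069 0 -0.5 0 5; -0.004 -0.001 0.069 0 -0.5 0 5; -0.004 -0.001 0.069 0 -0.5 0 5; -0.004 -0.001 0.069 0 -0.5 0 5; -0.004 -0.001 0.069 0 -0.5 0 5", grip_force=20)

```text
time_s: 12.2
ee_pos: [615.5, -1.3, 127.2]
ee_rot: [-167.8, 21.8, -156.2]
force: [-0.3, 1.2, 2.2]
gripper_width: 13.9
gripper_force: 20.0
```

```bash
cat > e.py <<'E'
from m3 import *
s=env.state();R0=rot(s["ee_rot"])
x=-R0[:,0]  # bar direction (pointer end)
print(Q(s["ee_pos"]),R.T@s["force"],s["torque"],"value",2.182-np.arctan2(x@y,x@u),s["qpos"][5],s["gripper_width"])
E
python3 e.py
```

```text
[-20.8 -77.3  17.7] [-0.47862406  1.18226413 -2.17047204] [-0.00663766  0.33853113  0.06480169] value 1.6948286843835603 -106.08895445906991 13.870031126453249
```

Emit:
send_rows(targets="0 0 0 0 0 5 5; 0 0 0 0 0 11 5; 0 0 0 0 0 17 5; 0 0 0 0 0 23 5; 0 0 0 0 0 29 5; 0 0 0 0 0 35 5; 0 0 0 0 0 41 5; 0 0 0 0 0 47 5; 0 0 0 0 0 53 5; 0 0 0 0 0 59 5; 0 0 0 0 0 64 5; 0 0 0 0 0 64 5")

```text
time_s: 13.2
ee_pos: [616.1, 1.7, 127.3]
ee_rot: [164.4, 19.7, 134.5]
force: [-1.1, 14.3, 1.5]
gripper_width: 14.2
gripper_force: 20.0
```

Emit:
send_rows(targets="0 0 0 0 0 0 5; 0 0 0 0 0 0 5; 0 0 0 0 0 0 5")

```text
time_s: 13.45
ee_pos: [616.1, 1.7, 127.3]
ee_rot: [164.4, 19.8, 134.6]
force: [-0.4, 14.7, 1.5]
gripper_width: 13.9
gripper_force: 20.0
```

```bash
python3 e.py
```

```text
[-20.5 -74.2  17.7] [ 1.21605347 14.59889178 -2.19059864] [2.38332279 0.21281969 1.13755254] value 2.813751793347036 -42.08388562527755 13.93062983792986
```

Emit:
send_rows(targets="0.001 0.0012 0 0 0 0.3 5; 0.0018 0.0024 0 0 0 0.6 5; 0.0018 0.0024 0 0 0 0.6 5; 0.0018 0.0024 0 0 0 0.6 5; 0.0018 0.0024 0 0 0 0.6 5")

```text
time_s: 13.87
ee_pos: [616.1, 1.9, 127.3]
ee_rot: [164.4, 19.7, 134.1]
force: [-1.4, 5.1, 4.9]
gripper_width: 13.7
gripper_force: 20.0
```

```bash
python3 e.py
```

```text
[-20.6 -74.   17.6] [-0.34650063  4.87038108 -5.27318258] [0.74614591 0.19333706 0.37688741] value 2.8228372811564646 -40.88871214432804 13.685216629322916
```

Emit:
send_rows(targets="0.0008 0.001 0 0 0 0 5; 0.0008 0.001 0 0 0 0 50; 0.0008 0.001 0 0 0 0 50; 0.0008 0.001 0 0 0 0 50; 0.0008 0.001 0 0 0 0 50; 0.0008 0.001 -0.02 0 0 0 50; 0.0008 0.001 -0.05 0 0 0 50; 0.0008 0.001 -0.08 0 0 0 50; 0.0008 0.001 -0.1 0 0 0 50; 0.0008 0.001 -0.1 0 0 0 50")

```text
time_s: 14.7
ee_pos: [575.1, 7.8, 222.2]
ee_rot: [164.2, 20.0, 134.0]
force: [1.5, -0.3, 0.4]
gripper_width: 45.6
gripper_force: 0.0
```

```bash
python3 - <<'E'
from m3 import *
s=env.state();print(Q(s["ee_pos"]),delta(s["ee_pos"],rot(s["ee_rot"]),W((35,-20,180)),R))
E
```

```text
[-18.  -72.8 121.1] (array([-0.0111,  0.0743, -0.0585]), array([  0.17,   0.27, -36.7 ]))
```

Emit:
send_rows(targets="0 0 -0.03 0 0 -5 50; 0 0.02 -0.058 0 0 -10 50; -0.003 0.035 -0.058 0 0 -16 50; -0.006 0.05 -0.058 0 0 -22 50; -0.009 0.065 -0.058 0 0 -28 50; -0.011 0.074 -0.058 0 0 -33 50; -0.011 0.074 -0.058 0 0 -36.7 50; -0.011 0.074 -0.058 0 0 -36.7 50; -0.011 0.074 -0.058 0 0 -36.7 50; -0.011 0.074 -0.058 0 0 -36.7 50")

```text
time_s: 15.53
ee_pos: [603.3, 57.2, 291.4]
ee_rot: [180.0, 24.8, 173.4]
force: [0.2, 0.5, 0.3]
gripper_width: 45.9
gripper_force: 0.0
```

```bash
python3 - <<'E'
from workcell import eyes
import cv2,pickle
f=eyes.grab_frame("wrist");pickle.dump(f,open("w6.pkl","wb"))
cv2.imwrite("pics/w6.png",cv2.resize(f["image"][85:235,200:465],None,fx=3,fy=3,interpolation=cv2.INTER_CUBIC))
E
```

```text
(no output)
```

View pics/w6.png

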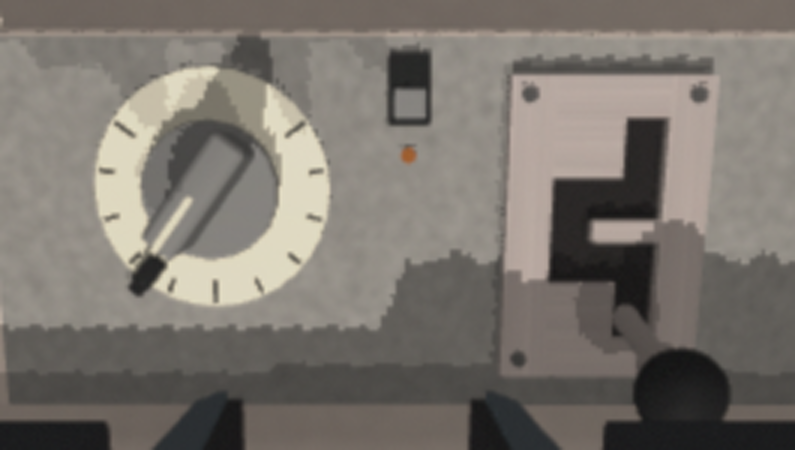

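The final view shows the stem in the upper notch. The dial bar points at the marker tab near (147,275), and its white line runs from (190,198) to (150,255). I'll check both angles numerically.

```bash
python3 - <<'E'
from m3 import *
w=pickle.load(open("w6.pkl","rb"));im=w["image"].astype(int)
on=lambda u_,v_,h:Q(onplane(w,u_,v_,P+h*n,n))
val=lambda e:2.182-np.arctan2(e[1],e[0])
p=lambda x,yy:(200+x/3,85+yy/3)
for a,b in (((190,198),(150,255)),((210,135),(147,233)),((248,155),(181,262))):
    print("bar",val(on(*p(*b),46)-on(*p(*a),46)))
# white line by mask
x0,y0,x1,y1=[int(v) for v in(*p(143,190),*p(198,258))];sub=im[y0:y1,x0:x1];g=sub.max(2)
for th in(150,170,185):
    m=(g>th).astype(np.uint8);N,l,st,ce=cv2.connectedComponentsWithStats(m)
    for i in range(1,N):
        if st[i,4]>12:
            yy,xx=np.where(l==i);vx,vy,cx,cy=cv2.fitLine(np.c_[xx,yy].astype(np.float32),cv2.DIST_L2,0,.01,.01).ravel()
            if vy<0:vx,vy=-vx,-vy
            c=np.array([cx+x0,cy+y0]);print(th,st[i],"line",val(on(*(c+8*np.array([vx,vy])),46)-on(*(c-8*np.array([vx,vy])),46)))
x0,y0,x1,y1=[int(v) for v in(*p(70,40),*p(350,330))];sub=im[y0:y1,x0:x1];m=(((sub[...,2]-sub[...,0])>14)&(sub[...,2]>70)).astype(np.uint8)
cs,_=cv2.findContours(m,0,1);c=cv2.convexHull(max(cs,key=cv2.contourArea));e=cv2.fitEllipse(c);d=on(e[0][0]+x0,e[0][1]+y0,1);print("disc",d,e)
cx,cy=[int(v) for v in p(147,275)]
for th in(45,60):
    mm=(im.max(2)[cy-10:cy+10,cx-10:cx+10]<th).astype(np.uint8);N,l,st,ce=cv2.connectedComponentsWithStats(mm)
    for i in range(1,N):
        if st[i,4]>15: q=on(*(ce[i]+[cx-10,cy-10]),8)-d;print("marker",st[i],q,val(q))
o,dd=ray(w,*p(682,396));c=W((-2.5,74.7,-93.7));b=dd@(o-c);D=b*b-((o-c)@(o-c)-155**2);q=Q(o+dd*(-b-D**.5));print("ball",q,np.arctan2(q[0]+2.5,q[2]+93.7))
E
```

```text
bar 2.8313392409625773
bar 2.792518150593364
bar 2.7751705161963724
150 [ 0  3  3 19 31] line 2.250216966898357
150 [ 3  2 15 20 85] line 2.8255011087932846
170 [ 3  3 14 19 66] line 2.821882306737481
170 [ 0  5  2 10 16] line 2.2444188099959574
185 [ 3  3 14 18 52] line 2.821882306737481
disc [-19.5 -76.2   1. ] ((47.10329055786133, 49.01856994628906), (78.54124450683594, 82.1312026977539), 141.33453369140625)
marker [ 5  5 10 11 54] [ 32.8 -25.3   7. ] 2.839020323729839
marker [ 5  5 11 12 71] [ 32.8 -25.3   7. ] 2.839020323729839
ball [50.3 93.6 50.8] 0.3503259531831309
```

```bash
python3 -c "
from workcell import env
print(env.job_done())"
```

```text
the job is handed in; nothing more can be done
None
```

The job is handed in: the gear lever is hard against the end of its last notch, and the dial's pointer is within about 0.02 rad (1°) of the marker tab, measured from the wrist camera; I got no verdict back.

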